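Lock the small U-lock round the demonstration hoop

TASK

Take the smaller of the two U-lock shackles out of the tray it leans in, drape it over the horizontal tube of the steel hoop, and feel both its legs into the lock's crossbar, which hangs askew under the tube on a swivelling carrier; push them fully home, so that the lock snaps shut round the tube, without forcing it. Let go of it and leave the other things on the bench where they are.

Things in the scene. Friction and masses are not known exactly. Their poses are not given: they have to be found in the camera images.
- shackle: The smaller U-lock shackle: a U of 16 mm round bar, coated black, 100 mm wide, 148 mm long, leg centres 84 mm apart, about 0.45 kg. Origin: on the bar's axis at the middle of the crown (closed end, straight for 36 mm). +x runs along the legs from crown to feet, y along the crown, z square to the U. Centre of mass about 60 mm from the origin along x.
- shackle_foot_a (a point): Tip of one leg of the smaller shackle, 140 mm along x and +42 mm along y from its origin. The last 32 mm of each leg is bare steel, 14 mm thick, with a narrow neck 10 to 19 mm from the tip; the end is rounded to a dome.
- shackle_foot_b (a point): Tip of the other leg, at 140 mm along x and -42 mm along y. Either leg fits either hole. Held by the crown, the shackle can roll or turn a little in the fingers when its feet are pushed sideways.
- tray: Grey open tray, fixed, 84 (x) x 166 (y) x 75 mm high, walls 4 mm. Origin under its centre, z up. The smaller shackle leans in it about 39 degrees from upright: feet on its floor against the +x wall, legs over the rim of the -x wall, crown up and out, about 57 mm to -x of the centre and 115 mm above the bench; so it draws out along its own legs.
- hoop: Small bike-stand hoop of bent steel tube, fixed: a horizontal tube 28 mm thick along its y axis, axis 128 mm and top 142 mm above the bench, on two upright legs at y = +-100 mm, on a base plate 80 x 270 x 6 mm. Origin: on the bench below the middle of the tube; z up. On the middle of the tube sits the lock's carrier: a black clamp 35 mm across, 26 mm long, with a stem down to the crossbar.
- tube_mid (a point): Middle of the hoop's tube, on its axis; axes as the hoop's. The crossbar hangs below it, square to the tube: 131 mm long, 36 wide, 40 high, top face 66 mm from this point. The face has two round blind holes, 16 mm wide, 28 mm deep, square to it, 42 mm either side of its middle. When the shackle is home, its crown's axis is 46 mm from this point, on the far side of the tube from the bar.
- tube_left (a point): A point on the tube's axis 50 mm to the hoop's +y from its middle. The carrier swivels about the tube's axis: it starts anywhere up to 0.32 rad either way from hanging plumb (not reported: look or feel for it), can turn to 0.36, needs about 0.4 N m, and stays where it is put. Any angle is good at the end. A foot pushed down beside its hole turns it or jams.
- tube_right (a point): A point on the tube's axis 50 mm to the hoop's -y from its middle. In each hole a sprung bolt stands in the way 13 mm below the mouth: the feet push both aside against about 10 to 15 N in all, and the bolts snap into the necks of the legs when the feet reach the bottom. Pressing the shackle on the hoop or crossbar with over 60 N counts as forcing it.
- big_shackle: A larger shackle of the same make leaning in a second, equal tray: 128 mm wide, 173 mm long, leg centres 112 mm apart, so it does not fit this crossbar. Same axes; origin at the middle of its crown. To be left alone.
- lube: Slim bottle 38 x 37 x 121 mm standing on the bench, origin under its centre. To be left alone.
- spanner: Combination spanner 170 x 39 x 10 mm, along its x axis, lying flat; origin under its middle. To be left alone.
- brush: Brush with a wooden handle, 165 mm long along its y axis, 34 mm high; origin under its middle. To be left alone.
- pedal: Black flat pedal 67 x 120 x 23 mm; origin under its middle. To be left alone.
- pliers: Pliers 162 x 58 x 18 mm lying flat, along the x axis; origin under the middle. To be left alone.
- big_crossbar: The larger lock's crossbar, a bar 160 x 37 x 36 mm on the bench, origin under its centre. To be left alone.

How it is judged:
By the outcome, as a careful person would: the job done as asked, in the order asked, and still so for the second after the job is handed in, with the robot touching nothing.
It also fails if it takes over 51 s, if anything falls off the work surface, if the arm or the gripper's body presses on something with over 40 N, if the wrist force passes 120 N, or if a joint passes its speed limit or range.

ROBOT

A 6-joint arm with a two-finger parallel gripper is mounted at the origin on a cart in front of the work surface, level with it; the furniture and walls round the work are solid. World frame = base frame: x ahead of the robot, y to its left, z up, the work surface at z = 0. Lengths are in mm, angles in rad, forces in N, time in s.
With the tool pointing down it reaches from about 300 to 775 mm from the base axis. Payload 14.6 kg.
Tool frame: the origin (TCP) lies at the very end of the fingers, on their centre line; the grasp point (between the pads) lies 19 mm behind it; z points along the fingers, y is the line along which they close (so a half turn about z gives the same grasp; the last joint's range is limited). The gripper opens to 94 mm and grips with 3 to 60 N. Pads are 16 mm wide; open, the fingers measure 119 mm over their backs; the gripper's body (75 mm by 177 mm) begins 78 mm behind the grasp point.
Start: joints at [-1.219, 0.3, 1.521, -0, 1.321, -0.067], TCP at [223.658, -502.46, 205.446] pointing down, gripper open.
Joint ranges: [-3.03, 3.03], [-0.79, 2.21], [0.23, 2.52], [-1.04, 4.18], [0, 3.07], [-2.55, 2.55]. Speed limits (rad/s): [2.22, 2.22, 2.57, 3.14, 3.14, 3.14].

INTERFACE

Orientations are given as [roll, pitch, yaw] about the fixed x, y, z axes, in that order (R = Rz(yaw) Ry(pitch) Rx(roll)).
In Python, from cell import manip, eyes, ticket gives the robot as it stands. The module is installed in compiled form; this text tells all that it offers.
- The arm moves only by the tool arm_command, never from a script. Its argument "plan" is a list of rows, each a list of 5 numbers: the opening, from -1 (shut) to 1 (fully open), then the shift along the tool's x, y, z in m, then the turn about the tool's z in rad. In form: [[jaw, dx, dy, dz, roll], ...]. A call has 1 to 20 rows; each row shifts and turns the commanded pose from where the row before left it, along the tool's axes as they then stand; what a row does not reach is not made up. A row lasts 1/8 s, in which the tool goes at most 62.5 mm and 10.7 degrees, less where a joint would pass 70% of its speed; a pose out of reach is approached as far as the arm can. A call is refused whole if a number of a shift passes 0.0625 or a number of a turn 0.188, either way. A call with a gripper value outside its range is refused whole. The fingers move at their own pace and stop on an object; "newtons" is the grip in N (left out, the last holds). Time passes only in rows, so rows that do not move let the fingers close. It gives the time, the measured TCP pose, the force, the opening and the grip force at its end, in the units of the state.
- manip.read_state(): the state, without advancing time (a new reading comes with each control period).
- eyes.camera(name): name is "side" or "top"; returns a dict with "img" (480x640x3 uint8, blue, green, red), "z_map" (480x640 float32, mm along the optical axis (not along the pixel's ray), 0 where there is no reading), "fx", "fy", "cx", "cy" (pixels), "eye" and "orientation" of the camera in the world. Camera axes: x right, y down, z forward; pixel columns grow to the right and rows downward; lengths in mm; the calibration is good to about 2 mm. A picture is of the moment at which its call begins.
- ticket.sign_off(): hands the job in; it is judged then, once.
The state is a dict: "clock": time; "joints": joint angles; "qd": joint speeds; "effort": joint torques, N m; "eef_pos": TCP position; "eef_rot": TCP orientation; "wrist_force": force on the tool from outside, world axes, zero at the start; "moment": the same for the moment, N m; "finger_gap": finger opening in mm; "finger_force": force on a finger pad.
Only numpy, scipy, OpenCV 4.12 (cv2) and the standard library are available. Lean on these libraries where they do the work, as an engineer would, in place of code of your own. Each camera call takes 0.05 s, during which the arm holds its last target. There are 200 camera calls.

## Working session

There is one attempt and no reset: what is moved stays moved. The work goes in short steps, Python scripts to look and compute and a tool call to move; the robot and the scene stay as the last step left them, time stands still between calls to the robot, and variables do not carry over. Pictures are saved under pics/ and viewed, at most 10 in all, crops included, and the job is handed in when it is done.

Besides the shell and the picture viewer there is one more tool, called in YAML: its name, and indented under it one key for each argument. arm_command: Moves the arm, as the interface text tells. Its arguments: {"type":"object","properties":{"plan":{"type":"array"},"newtons":{"type":"number"}},"required":["plan"]}

```bash
mkdir -p pics
cat > h.py <<'E'
import numpy as np, cv2
from scipy.spatial.transform import Rotation as R
from cell import manip, eyes, ticket
def cloud(c):
    v,u=np.mgrid[0:480,0:640]; z=c["z_map"]
    p=np.stack([(u-c["cx"])/c["fx"]*z,(v-c["cy"])/c["fy"]*z,z],-1)
    return p@rot(c).T+np.array(c["eye"])
def rot(c):
    o=np.array(c["orientation"]); 
    return o if o.shape==(3,3) else (R.from_euler('xyz',o).as_matrix() if o.size==3 else R.from_quat(o).as_matrix())
E
python3 - <<'E'
from h import *
for n in("top","side"):
    c=eyes.camera(n); cv2.imwrite(f"pics/{n}0.png",c["img"]); np.savez(f"{n}0.npz",**c)
    print(n,c["fx"],c["fy"],c["cx"],c["cy"],c["eye"],c["orientation"])
print(manip.read_state())
E
```

```text
top 462.67338613559536 462.67338613559536 323.4654244232745 237.20089108565605 [ 298.14120686   56.72886181 1377.56801239] [-2.93760234e+00 -1.60634985e-03 -1.68209038e+00]
side 575.6487107148108 575.6487107148108 316.46860619279937 245.7250992755507 [-561.12420506  658.99542797  893.909995  ] [-2.13013609  0.00407267 -2.08787975]
{'clock': 0.1, 'joints': array([-1.21859753e+00,  3.00425409e-01,  1.52147099e+00,  4.49911331e-06,
        1.32069699e+00, -6.66197377e-02]), 'qd': array([-0.00010992, -0.00233338, -0.00110769,  0.00149566, -0.00013331,
       -0.00048521]), 'effort': array([ 1.90742452e-03, -5.32644475e+01, -3.53282869e+01,  7.10036047e-02,
        2.34694546e-02, -7.31724595e-05]), 'eef_pos': array([ 223.58883053, -502.26618085,  204.9579629 ]), 'eef_rot': array([-3.14059443e+00, -7.09675982e-05,  4.18817385e-01]), 'wrist_force': array([ 0.5886431 , -0.07956438,  0.34754631]), 'moment': array([ 0.00810312, -0.04973332, -0.00607734]), 'finger_force': 0.0, 'finger_gap': 94.01461597276844}
```

View pics/top0.png

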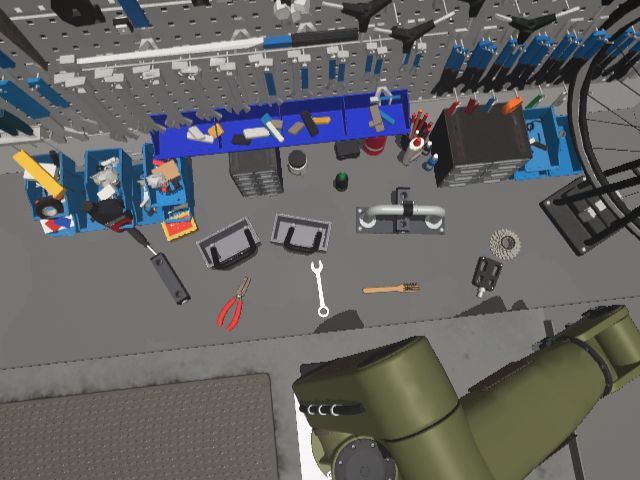

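View pics/side0.png

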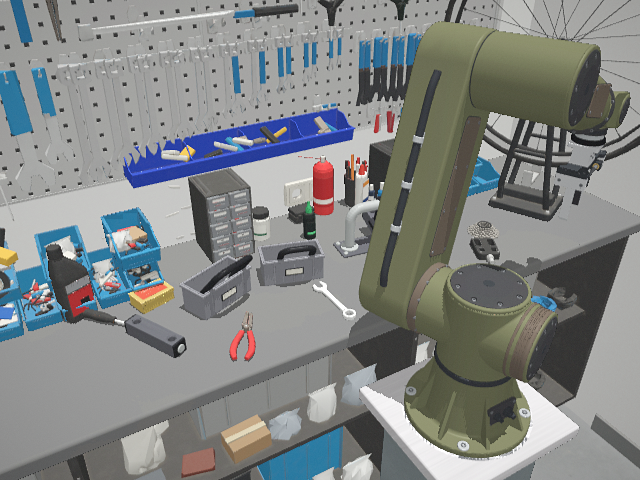

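The top view shows trays at about (229,243) and (302,234), each with a leaning black shackle, and the hoop at (401,218) with the crossbar under it at (403,195)–(403,235). In the side view the arm hides most of the hoop. Next I measure the crowns and the hoop.

Run:
```python
from h import *
c=dict(np.load("top0.npz")); P=cloud(c)
img=c["img"]; 
for nm,(u0,u1,v0,v1) in dict(left=(190,266,210,275),right=(266,335,205,260),hoop=(345,455,180,245)).items():
    p=P[v0:v1,u0:u1].reshape(-1,3); b=img[v0:v1,u0:u1].reshape(-1,3).astype(int).max(1)
    if nm!="hoop":
        for m,t in((((p[:,2]>84)&(p[:,2]<150)),"shackle>84"),((abs(p[:,2]-75)<6)&(b>75),"rim")):
            q=p[m]; print(nm,t,len(q),q.min(0).round(),q.max(0).round())
            r=cv2.minAreaRect(q[:,:2].astype(np.float32)); print(r)
    else:
        m=(p[:,2]>120)&(p[:,2]<175)&(b>100); q=p[m]; print(nm,len(q),q.min(0),q.max(0),cv2.minAreaRect(q[:,:2].astype(np.float32)))
        q=p[p[:,2]>120];print(q.min(0),q.max(0), np.percentile(q[:,2],[50,90,99]))
s=img[180:275,190:460]; cv2.imwrite("pics/crop1.png",cv2.resize(s,None,fx=2.9,fy=2.9,interpolation=cv2.INTER_CUBIC))
```

```text
left shackle>84 354 [497. 216.  85.] [585. 341. 143.]
((537.6575317382812, 276.71063232421875), (58.55342102050781, 126.51174926757812), 22.33370590209961)
left rim 413 [514. 210.  69.] [652. 391.  81.]
((584.4622802734375, 300.5426025390625), (87.51692199707031, 165.36062622070312), 22.54540252685547)
right shackle>84 248 [519.  39.  84.] [579. 138. 126.]
((545.2614135742188, 91.21940612792969), (98.29084014892578, 42.72676086425781), 72.47480773925781)
right rim 411 [528.  -2.  69.] [653. 178.  81.]
((590.4017333984375, 87.7170181274414), (165.59202575683594, 86.85016632080078), 73.63665008544922)
hoop 611 [ 582.0916707  -318.96211258  120.17903915] [ 631.10063715 -109.61397635  147.17707215] ((610.8444213867188, -214.88348388671875), (210.65440368652344, 37.352054595947266), 83.29932403564453)
[ 298.14120686 -318.96211258  120.17903915] [ 631.10063715   56.72886181 1377.56801239] [ 139.22532543  144.46289888 1377.56801239]
```

View pics/crop1.png

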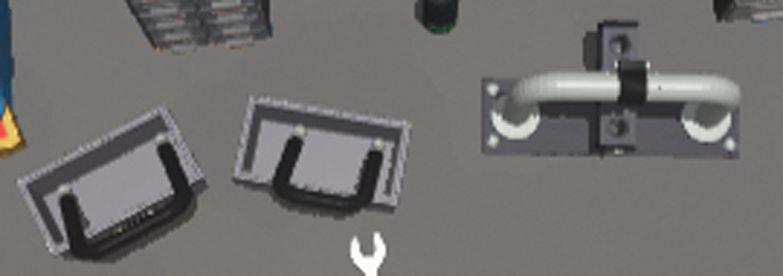

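The right-hand tray at image (302,234) holds the smaller shackle: its crown is 98 mm wide against 126 mm. The crop shows both crossbar holes, at about pixels (404,195) and (403,224). Now the fine geometry.

Run:
```python
from h import *
c=dict(np.load("top0.npz")); P=cloud(c); img=c["img"].astype(int); g=img.max(2)
# shackle in tray
p=P[205:260,266:335].reshape(-1,3); b=g[205:260,266:335].reshape(-1)
T=np.array([590.4,87.7]); a=np.radians(-16.4); M=np.array([[np.cos(a),-np.sin(a)],[np.sin(a),np.cos(a)]])
q=p[(p[:,2]>84)&(p[:,2]<150)]; l=np.c_[(q[:,:2]-T)@M,q[:,2]]
print("shackle local",l.min(0),l.max(0)); 
for y0 in range(-50,60,10):
    s=l[abs(l[:,1]-y0)<5]
    if len(s): i=s[:,2].argmax(); print(y0,len(s),"topz",s[i].round(1),"xmin",s[:,0].min().round(1))
# hoop tube: bright points
v0,v1,u0,u1=180,250,345,455
p=P[v0:v1,u0:u1]; b=g[v0:v1,u0:u1]
t=p[(p[...,2]>132)&(p[...,2]<160)&(b>100)]
vx,vy,x0,y0=cv2.fitLine(t[:,:2].astype(np.float32),cv2.DIST_L2,0,.01,.01).ravel(); print("tube",vx,vy,x0,y0,np.degrees(np.arctan2(vy,vx)))
bp=p[(abs(p[...,2]-6)<4)&(b<85)].astype(np.float32); print("base",len(bp),cv2.minAreaRect(bp[:,:2]))
ck=p[(p[...,2]>125)&(p[...,2]<170)&(b<70)]; print("clamp",len(ck),ck.min(0),ck.max(0),ck.mean(0))
np.set_printoptions(linewidth=220,suppress=True)
print("z around bar"); print(p[5:60:2,46:72,2].round().astype(int))
print("gray"); print(b[5:60:2,46:72])
```

```text
shackle local [-65.58785457 -58.52648357  84.01795397] [-22.10444829  39.50466948 126.07737302]
-50 39 topz [-52.3 -46.1 116.8] xmin -59.9
-40 23 topz [-60.7 -36.5 122.3] xmin -63.2
-30 20 topz [-56.5 -30.2 124.1] xmin -64.5
-20 21 topz [-54.8 -24.3 124.7] xmin -65.6
-10 21 topz [-62.4 -14.6 126.1] xmin -65.0
0 18 topz [-56.8   3.3 124.5] xmin -64.5
10 22 topz [-61.   10.9 124.7] xmin -65.3
20 23 topz [-59.   17.  123.2] xmin -63.2
30 37 topz [-54.2  29.7 116. ] xmin -60.7
40 14 topz [-51.5  36.3 111. ] xmin -53.3
tube 0.12722449 0.9918739 605.3653 -213.29582 82.69076Traceback (most recent call last):
  File "<stdin>", line 16, in <module>
cv2.error: OpenCV(4.12.0) /io/opencv/modules/imgproc/src/convhull.cpp:143: error: (-215:Assertion failed) total >= 0 && (depth == CV_32F || depth == CV_32S) in function 'convexHull'
```

Run:
```python
from h import *
np.set_printoptions(linewidth=220,suppress=True)
c=dict(np.load("top0.npz")); P=cloud(c); g=c["img"].astype(int).max(2)
T=np.array([590.4,87.7]); a=np.radians(-16.4); M=np.array([[np.cos(a),-np.sin(a)],[np.sin(a),np.cos(a)]])
print("crown",T+M@[-57,-9.5])
v0,v1,u0,u1=180,250,345,455
p=P[v0:v1,u0:u1]; b=g[v0:v1,u0:u1]
h=p[(abs(p[...,2]-8)<7)]
hh=p[(b<90)&(p[...,2]>-3)&(p[...,2]<14)&(p[...,0]<640)]; print(len(hh),np.percentile(hh[:,2],[5,25,50,75,95]))
# vertical legs / tube ends in tube frame
y=np.array([.1272,.9919]);x=np.array([.9919,-.1272]); o=np.array([605.4,-213.3])
t=p[(p[...,2]>100)&(p[...,2]<160)&(b>100)]; print("tube s-range",((t[:,:2]-o)@y).min(),((t[:,:2]-o)@y).max(),((t[:,:2]-o)@x).min(),((t[:,:2]-o)@x).max())
ck=p[(p[...,2]>125)&(p[...,2]<170)&(b<70)]; 
print("clamp",len(ck),ck.mean(0),[(f((ck[:,:2]-o)@y),f((ck[:,:2]-o)@x)) for f in(np.min,np.max)])
print(p[8:62:2,48:70,2].round().astype(int)); print(b[8:62:2,48:70])
```

```text
crown [533.03685961  94.67998028]
296 [ 0.72296373  3.45896413  5.6252901   7.66448398 10.57871939]
tube s-range -114.15630042246895 111.67570520325425 -13.240026445915555 24.122070869994825
clamp 136 [ 607.37018552 -214.15148376  141.28609649] [(np.float64(-13.606889099999105), np.float64(-16.203583960867043)), (np.float64(12.152281847327023), np.float64(24.278416861069005))]
[[  -3    1   -3   54   75   81   85   81   83   78   83   82   80   77   80   89   84   -4 1378   -1    0    5]
 [   3    5   -2   54   69   85   84   78   80   79   77   80   79   77   74   78   81   -1   -2   -3   -5   -1]
 [   1    0 1378   57   74   77   75   76   82   77   71   77   77   82   81   79   80   -3   -2    2   -1   -2]
 [   4    0    0   52   75   78   80   75   50   49   53   53   65   73   73   75   74    2    2   -2   -2    2]
 [   0   -2    2   48   70   73   71   75   48   48   43   49   60   69   74   77   75   -5    3    0    0    3]
 [   3    2    5   55   65   73   71   73   71   75   70   70   70   76   72   76   78   -1    1    2   -5   -9]
 [  -6   -4    0   51   72   72   74   76 
[... 4089 characters left out ...]
7  97  82  78  59  73  87 105 110 109  99  97  95  96  97  97]
 [ 52  52  42  47 110 106 107 109 112 111 109 107 110 110 109 109 101  99  97  97  98  97]
 [ 52  48  34  33  44  42  59  61  60  60  57  56  56  58  59  72  92  96  96  96  96  96]
 [ 51  54  55  51  49  57  74  78  86 163 134 119  71  75  76  75  91  92  92  93  93  94]
 [118 117 118 116  83 118 117 118 118 118 117 118 117 117 117 117 117 118 117 117 117 117]
 [118 117 117 117 118 117 118 118 117 117 118 118 118 117 117 118 117 118 118 117 118 117]
 [117 118 117 118 119 118 117 118 116 118 118 118 117 117 118 118 118 117 117 118 117 117]
 [117 118 118 118 119 118 118 117 117 118 117 117 117 118 117 117 117 117 118 118 118 117]]
```

Run:
```python
from h import *
from scipy.optimize import least_squares
np.set_printoptions(linewidth=220,suppress=True)
c=dict(np.load("top0.npz")); P=cloud(c); g=c["img"].astype(int).max(2)
p=P[180:250,345:455]; b=g[180:250,345:455]
# silhouette of tube: rays through mask edges; per column take mid of bright mask -> ray tangent bisector passes through axis at z=128
Rm=rot(c); eye=np.array(c["eye"])
def ray(u,v,z):
    d=Rm@np.array([(u-c["cx"])/c["fx"],(v-c["cy"])/c["fy"],1]); return eye+d*(z-eye[2])/d[2]
pts=[]
for u in list(range(378,398))+list(range(420,432)):
    col=(P[195:235,u,2]>112)&(P[195:235,u,2]<165); vs=np.where(col)[0]+195
    pts.append(ray(u,(vs.min()+vs.max())/2,128))
pts=np.array(pts); vx,vy,x0,y0=cv2.fitLine(pts[:,:2].astype(np.float32),cv2.DIST_HUBER,0,.01,.01).ravel()
y=np.array([vx,vy])*np.sign(vy); x=np.array([y[1],-y[0]]); o=np.array([x0,y0]); print("tube dir",y,np.degrees(np.arctan2(y[1],y[0])),o, "resid",np.abs((pts[:,:2]-o)@x).max())
t=p[(p[...,2]>134)&(p[...,2]<150)]; s=(t[:,:2]-o)@y; d=(t[:,:2]-o)@x; k=(abs(s)>25)&(abs(s)<70)
r=least_squares(lambda q:np.hypot(d[k]-q[0],t[k,2]-q[1])-14,[0,128],loss='soft_l1').x; print("circle fit offset,z",r)
# bar top
s=(p[...,:2]-o)@y; d=(p[...,:2]-o)@x; z=p[...,2]
m=(z>42)&(z<92)&(b>92); m[:, :45]=0; m[:,75:]=0
A=np.c_[d[m],s[m],np.ones(m.sum())]; 
co=np.zeros(3); w=np.ones(m.sum(),bool)
for _ in range(5): co=np.linalg.lstsq(A[w],z[m][w],rcond=None)[0]; w=abs(A@co-z[m])<7
print("plane",co,"phi",np.arctan(co[0]),"s-range",np.percentile(s[m][w],[1,99]),"d-range",np.percentile(d[m][w],[1,99]),"height at d0",co[2])
# hole centres: rays at image holes (z<plane by 12)
zz=co[0]*d+co[1]*s+co[2]-z
m2=((zz>10)&(z>12)&(z<72)); m2[:,:53]=0; m2[:,64:]=0
n,l,st,ce=cv2.connectedComponentsWithStats(m2.astype(np.uint8))
for i in range(1,n):
  if st[i,4]>12:
    u,v=ce[i]+[345,180]; q=ray(u,v,zz[0,0]*0+60); print("hole",(u,v),st[i,4],[( (ray(u,v,h)[:2]-o)@x, (ray(u,v,h)[:2]-o)@y) for h in (50,62,75)])
```

```text
tube dir [0.13297    0.99112004] 82.35874 [ 608.04974 -200.6212 ] resid 2.3316887720105144
circle fit offset,z [  0.63191778 128.23877058]
plane [ 0.27014224  0.01226007 59.71669184] phi 0.2638444027532102 s-range [-30.39606576   3.32791079] d-range [-37.53301621  74.32465578] height at d0 59.71669183834163
hole (np.float64(403.0), np.float64(195.0)) 21 [(np.float64(67.26236447425521), np.float64(-16.90863212948017)), (np.float64(63.56864397491973), np.float64(-14.822728632906243)), (np.float64(59.56711343397299), np.float64(-12.562999844951143))]
hole (np.float64(402.3181818181818), np.float64(223.86363636363637)) 22 [(np.float64(-21.40885247509568), np.float64(-13.768343147854294)), (np.float64(-24.301066314534914), np.float64(-11.710824990056185)), (np.float64(-27.43429797392728), np.float64(-9.481846985774883))]
```

Run:
```python
from h import *
c=dict(np.load("top0.npz")); P=cloud(c).reshape(-1,3)
for x0 in range(640,820,20):
    print(x0,[int(np.percentile(k[:,2],98)) if len(k:=P[(abs(P[:,0]-x0-10)<10)&(abs(P[:,1]-y0)<15)&(P[:,2]<1300)])>2 else None for y0 in range(-360,-60,30)])
def tf(a,b,psi):
    d=np.subtract(b,a); x=np.array([np.cos(psi),np.sin(psi)]); y=np.array([np.sin(psi),-np.cos(psi)]); return d[:2]@x,d[:2]@y
print(tf((223.6,-502.3),(668.4,-221.9),.419))
```

```text
640 [5, 4, 4, 5, 77, 76, None, None, 10, 13]
660 [4, 5, 5, 6, 81, 82, 3, 7, 4, 6]
680 [186, 118, 5, 5, 87, 84, 7, 5, 4, 5]
700 [193, 190, 5, 5, 3, 6, 4, 5, 3, 4]
720 [195, 186, 3, 6, 4, 4, 4, 5, 5, 6]
740 [195, 189, 5, 6, 5, 303, 304, 304, 304, 304]
760 [197, 190, 70, 112, 6, 306, 305, 306, 306, 305]
780 [631, 188, 130, 716, 721, 724, 636, 645, 656, 713]
800 [650, 650, 656, 706, 710, 664, 651, 646, 723, 725]
(np.float64(520.4030731729443), np.float64(-75.17872991847536))
```

arm_command:
  plan:
    - [-1,0.0508,-0.0082,0,0]
    - [-1,0.0508,-0.0082,0,0]
    - [-1,0.0508,-0.0082,0,0]
    - [-1,0.0508,-0.0082,0,0]
    - [-1,0.0508,-0.0082,0,0]
    - [-1,0.0508,-0.0082,0,0]
    - [-1,0.0508,-0.0082,0,0]
    - [-1,0.0508,-0.0082,0,0]
    - [-1,0.0508,-0.0082,0,0]
    - [-1,0.0508,-0.0082,0,0]
    - [-1,0,0,0,0.155]
    - [-1,0,0,0,0.155]
    - [-1,0,0,0,0.155]
    - [-1,0,0,0,0.155]
    - [-1,0,0,0,0]
  newtons: 20

```text
clock: 1.98
eef_pos: [654.3, -220.9, 205.0]
eef_rot: [-3.141, 0.001, -0.2]
wrist_force: [0.6, 1.0, -0.6]
finger_gap: 0.4
finger_force: 0.0
```

arm_command:
  plan:
    - [-1,0,0,0.0275,0]
    - [-1,0,0,0.0275,0]
    - [-1,0,0,0.0275,0]
    - [-1,0,0,0.0275,0]
    - [-1,0,0,0.004,0]
    - [-1,0,0,0.004,0]
    - [-1,0,0,0.004,0]
    - [-1,0,0,0.004,0]
    - [-1,0,0,0.004,0]
    - [-1,0,0,0.004,0]
    - [-1,0,0,0.004,0]
    - [-1,0,0,0.003,0]
    - [-1,0,0,0.002,0]
    - [-1,0,0,0,0]

```text
clock: 3.72
eef_pos: [652.8, -220.9, 69.7]
eef_rot: [3.141, 0.003, -0.201]
wrist_force: [-48.1, 13.9, 64.9]
finger_gap: 0.5
finger_force: 32.9
```

Run:
```python
from h import *
s=manip.read_state(); print(s["eef_pos"],s["wrist_force"],s["clock"])
```

```text
[ 652.77499251 -220.93440602   69.69089274] [-48.10020998  13.86060047  64.94066884] 3.725
```

arm_command:
  plan:
    - [-1,0,0,-0.02,0]
    - [-1,0,0,-0.04,0]
    - [-1,0,0,-0.06,0]
    - [-1,-0.06,0,-0.01,0]
    - [-1,-0.06,0,0,0]
    - [-1,-0.06,0,0,0]
    - [-1,-0.06,0,0,0]

```text
clock: 4.6
eef_pos: [417.5, -172.5, 192.5]
eef_rot: [3.141, -0.001, -0.201]
wrist_force: [0.4, -0.6, 1.2]
finger_gap: 0.1
finger_force: 0.0
```

```bash
cat > bar.py <<'E'
from h import *
def bar(tag,view=False):
    c=eyes.camera("top"); P=cloud(c); g=c["img"].astype(int).max(2)
    if view: cv2.imwrite(f"pics/{tag}.png",cv2.resize(c["img"][170:260,340:465],None,fx=5,fy=5,interpolation=cv2.INTER_CUBIC))
    o=np.array([606.9,-213.8]); x=np.array([.9914,-.1305]); y=np.array([.1305,.9914])
    s=(P[...,:2]-o)@y; d=(P[...,:2]-o)@x; z=P[...,2]
    m=(z>35)&(z<95)&(abs(s)<15)&(abs(d)<85)&(abs(d)>20); m&=g>70
    A=np.c_[d[m],np.ones(m.sum())]; w=np.ones(m.sum(),bool)
    for _ in range(6): co=np.linalg.lstsq(A[w],z[m][w],rcond=None)[0]; w=abs(A@co-z[m])<7
    print("phi",np.arctan(co[0]),"z0",co[1],w.sum(),"d-range",d[m][w].min(),d[m][w].max())
E
python3 - <<'E'
from bar import *
bar("b1",True); print(manip.read_state()["eef_pos"],manip.read_state()["wrist_force"])
E
```

```text
phi 0.2252905216827711 z0 59.542744027301836 163 d-range -49.32056256943531 75.26850737648081
[ 411.45444425 -170.4389341   191.10978292] [-0.2259275  -0.02166952  2.5505326 ]
```

View pics/b1.png

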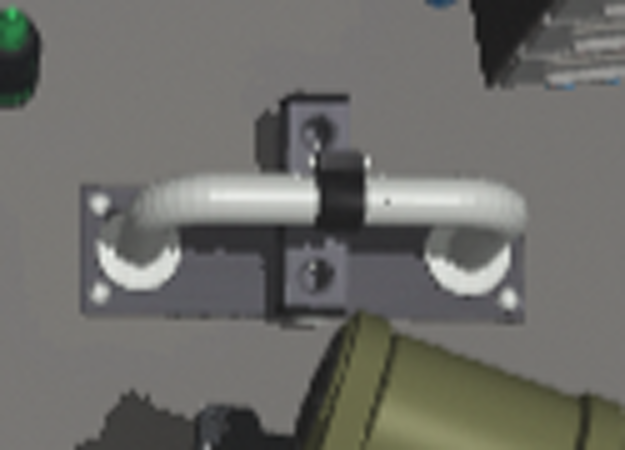

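arm_command:
  plan:
    - [-1,0,0,0,0]

```text
clock: 4.78
eef_pos: [418.7, -173.0, 193.2]
eef_rot: [3.141, -0.002, -0.202]
wrist_force: [1.3, -1.0, 0.2]
finger_gap: 0.6
finger_force: 0.0
```

arm_command:
  plan:
    - [-1,0.0507,-0.0023,0,0]
    - [-1,0.0507,-0.0023,0,0]
    - [-1,0.0507,-0.0023,0,0]
    - [-1,0.0507,-0.0023,0,0]
    - [-1,0.0507,-0.0023,0,0]
    - [-1,0,0,0,0]
    - [-1,0,0,0.038,0]
    - [-1,0,0,0.038,0]
    - [-1,0,0,0.037,0]
    - [-1,-0.001,0,0.002,0]
    - [-1,-0.0016,0,0.002,0]
    - [-1,-0.0016,0,0.002,0]
    - [-1,-0.0016,0,0.002,0]

```text
clock: 6.4
eef_pos: [664.5, -211.3, 72.4]
eef_rot: [3.141, -0.002, -0.201]
wrist_force: [-0.4, 0.4, -1.1]
finger_gap: 0.5
finger_force: 0.0
```

arm_command:
  plan:
    - [-1,-0.0012,0,0.002,0]
    - [-1,-0.0012,0,0.002,0]
    - [-1,-0.0015,0,0.002,0]
    - [-1,-0.0015,0,0.002,0]
    - [-1,-0.001,0,0.001,0]
    - [-1,0,0,0,0]

```text
clock: 7.15
eef_pos: [657.9, -210.5, 64.7]
eef_rot: [3.141, -0.001, -0.201]
wrist_force: [-9.7, 0.0, 16.6]
finger_gap: 0.6
finger_force: 8.5
```

arm_command:
  plan:
    - [-1,-0.001,0,0.001,0]
    - [-1,-0.001,0,0.001,0]
    - [-1,0,0,0,0]
    - [-1,0,0,-0.03,0]
    - [-1,0,0,-0.06,0]
    - [-1,0,0,-0.06,0]
    - [-1,-0.06,0,0,0]
    - [-1,-0.06,0,0,0]
    - [-1,-0.06,0,0,0]
    - [-1,-0.06,0,0,0]
    - [-1,0,0,0,0]

```text
clock: 8.52
eef_pos: [418.2, -160.8, 210.9]
eef_rot: [3.141, -0.0, -0.202]
wrist_force: [0.2, -0.7, -0.1]
finger_gap: 0.2
finger_force: 0.0
```

Run:
```python
from bar import *
bar("b2"); print(manip.read_state()["eef_pos"])
```

```text
phi 0.02069971122099666 z0 62.19734191133546 131 d-range -55.546656727514616 62.57152175305577
[ 420.24747881 -161.52643481  211.36061003]
```

arm_command:
  plan:
    - [1,0,0,0,-0.184]
    - [1,0,0,0,-0.184]
    - [1,0,0,0,-0.184]
    - [1,0,0,0,-0.184]
    - [1,0,0,0,-0.184]
    - [1,0,0,0,-0.184]
    - [1,0,0,0,-0.184]
    - [1,0,0,0,-0.186]
    - [1,0.0556,0.0069,0,0]
    - [1,0.0556,0.0069,0,0]
    - [1,0.0556,0.0069,0,0]
    - [1,0.0556,0.0069,0,0]
    - [1,0.0556,0.0069,0,0]
    - [1,0,0,0,0]
    - [1,0,0,0,0]

```text
clock: 10.45
eef_pos: [535.9, 94.0, 210.0]
eef_rot: [-3.141, 0.0, 1.273]
wrist_force: [-0.3, -0.9, -0.8]
finger_gap: 93.9
finger_force: 0.0
```

arm_command:
  plan:
    - [1,0,-0.003,0.038,0]
    - [1,0,0,0.038,0]
    - [1,0,0,0.037,0]
    - [1,0,0,0,0]
    - [-1,0,0,0,0]
    - [-1,0,0,0,0]
    - [-1,0,0,0,0]
    - [-1,0,0,0,0]
    - [-1,0,0,0,0]
    - [-1,0,0,0,0]
    - [-1,0,0,0,0]
  newtons: 50

```text
clock: 11.82
eef_pos: [532.6, 94.9, 97.5]
eef_rot: [-3.142, 0.0, 1.273]
wrist_force: [0.9, 0.1, -0.3]
finger_gap: 27.3
finger_force: 0.0
```

arm_command:
  plan:
    - [-1,0,0,0,0]
    - [-1,0,0,0,0]
    - [-1,0,0,0,0]

```text
clock: 12.2
eef_pos: [532.8, 94.9, 97.6]
eef_rot: [3.141, -0.0, 1.273]
wrist_force: [2.3, -0.2, 0.6]
finger_gap: 14.8
finger_force: 50.0
```

arm_command:
  plan:
    - [-1,0,-0.007,-0.009,0]
    - [-1,0,-0.0147,-0.0182,0]
    - [-1,0,-0.0147,-0.0182,0]
    - [-1,0,-0.0147,-0.0182,0]
    - [-1,0,-0.0147,-0.0182,0]
    - [-1,0,-0.0147,-0.0182,0]
    - [-1,0,-0.0147,-0.0182,0]
    - [-1,0,0,-0.04,0]
    - [-1,0,0,0,0]

```text
clock: 13.32
eef_pos: [441.9, 123.1, 257.5]
eef_rot: [3.139, -0.002, 1.273]
wrist_force: [0.3, -0.8, -5.0]
finger_gap: 14.5
finger_force: 50.0
```

Run:
```python
from h import *
s=manip.read_state(); print(s["eef_pos"],s["wrist_force"],s["moment"],s["finger_gap"])
for n in("top","side"):
    c=eyes.camera(n); np.savez(f"{n}1.npz",**c)
    q=rot(c).T@(s["eef_pos"]-np.array(c["eye"])); u,v=c["fx"]*q[0]/q[2]+c["cx"],c["fy"]*q[1]/q[2]+c["cy"]; print(n,u,v)
    u,v=int(u),int(v); cv2.imwrite(f"pics/{n}1.png",cv2.resize(c["img"][max(0,v-100):v+140,max(0,u-150):u+150],None,fx=2,fy=2))
```

```text
[441.89859017 123.13097714 257.5084641 ] [ 0.33381785 -0.76025487 -5.01712531] [-0.04228926  0.06176823 -0.00609961] 14.479274849530984
top 288.99326591557497 275.9668183723289
side 304.32969411393674 217.54790864432223
```

View pics/side1.png

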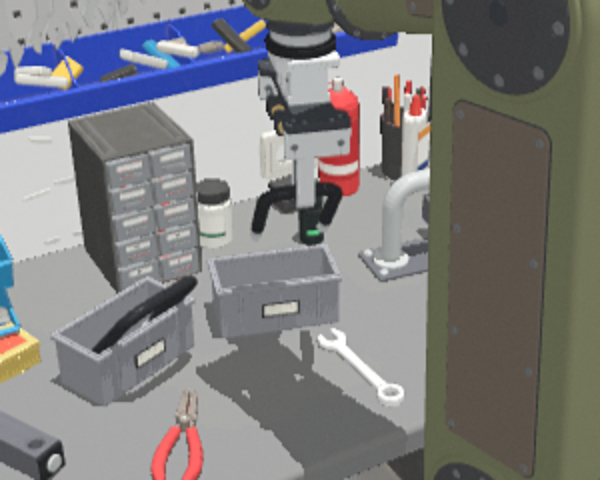

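The side view shows the shackle held by its crown below the gripper, still leaning with its legs away from the camera, at about crop (262,225) and (335,215). The tray is empty. I'll ease the grip so it swings towards plumb.

arm_command:
  plan:
    - [-1,0,0,0,0]
    - [-1,0,0,0,0]
    - [-1,0,0,0,0]
  newtons: 14

```text
clock: 13.8
eef_pos: [441.5, 122.8, 255.2]
eef_rot: [-3.141, 0.0, 1.273]
wrist_force: [0.4, 0.1, -5.1]
finger_gap: 15.7
finger_force: 14.0
```

```bash
cat > leg.py <<'E'
from h import *
def leg(name="side",c=None,s=None):
    c=c or eyes.camera(name); s=s or manip.read_state(); P=cloud(c).reshape(-1,3)
    psi=s["eef_rot"][2]; X=np.array([np.cos(psi),np.sin(psi),0]);Y=np.array([np.sin(psi),-np.cos(psi),0]);Z=np.array([0,0,-1.])
    L=(P-s["eef_pos"])@np.c_[X,Y,Z]
    print(name,"mom",s["moment"].round(3),"gap",round(s["finger_gap"],1))
    for sg in(1,-1):
        q=L[(L[:,0]*sg>20)&(L[:,0]*sg<70)&(abs(L[:,1])<130)&(L[:,2]>-30)&(L[:,2]<145)]
        f=q[q[:,2]>15]
        if len(f)<10: print(sg,"few",len(q));continue
        l=cv2.fitLine(f.astype(np.float32),cv2.DIST_HUBER,0,.01,.01).ravel(); l[:3]*=np.sign(l[2])
        print(sg,len(f),"dir",l[:3].round(3),"at",l[3:].round(1),"zmax",f[:,2].max().round(1),"tip mean",f[f[:,2]>f[:,2].max()-8].mean(0).round(1))
E
python3 - <<'E'
from leg import *
leg("side",dict(np.load("side1.npz")),{**manip.read_state()})
leg("side"); leg("top")
E
```

```text
side mom [-0.002  0.054 -0.059] gap 15.7
1 90 dir [-0.003  0.661  0.75 ] at [43.8 48.1 50.1] zmax 91.2 tip mean [42.2 81.8 87.2]
-1 91 dir [0.003 0.659 0.752] at [-39.4  47.5  48.2] zmax 90.2 tip mean [-40.8  80.9  86.1]
side mom [-0.022  0.013  0.046] gap 15.4
1 102 dir [0.002 0.624 0.782] at [43.  44.1 50.6] zmax 90.8 tip mean [41.6 74.3 87.8]
-1 104 dir [-0.016  0.625  0.781] at [-40.   43.7  49.7] zmax 91.9 tip mean [-41.4  76.6  88.9]
top mom [-0.041  0.093  0.002] gap 15.2
1 few 0
-1 28 dir [0.166 0.648 0.744] at [-45.4  72.7  71.8] zmax 88.0 tip mean [-42.9  82.5  84.5]
```

arm_command:
  plan:
    - [-1,0,0,0,0]
    - [-1,0,0,0,0]
    - [-1,0,0,0,0]
    - [-1,0,0,0,0]
  newtons: 8

```text
clock: 14.4
eef_pos: [441.6, 122.9, 255.7]
eef_rot: [3.142, -0.0, 1.273]
wrist_force: [-0.2, -1.0, -5.3]
finger_gap: 15.7
finger_force: 8.0
```

Run:
```python
from leg import *
leg("side")
```

```text
side mom [-0.041 -0.057  0.025] gap 15.6
1 227 dir [-0.003  0.18   0.984] at [41.5  6.6 66.5] zmax 126.2 tip mean [ 41.1  18.  121.4]
-1 224 dir [-0.015  0.167  0.986] at [-41.6   6.9  66.3] zmax 126.1 tip mean [-41.8  17.9 121.1]
```

arm_command:
  plan:
    - [-1,0,0,0,0]
    - [-1,0,0,0,0]
    - [-1,0,0,0,0]
  newtons: 6

```text
clock: 14.82
eef_pos: [441.6, 122.9, 255.6]
eef_rot: [-3.142, 0.0, 1.273]
wrist_force: [-0.2, -0.2, -4.8]
finger_gap: 15.8
finger_force: 6.0
```

Run:
```python
from leg import *
leg("side")
```

```text
side mom [-0.019 -0.044  0.028] gap 15.6
1 236 dir [-0.     0.181  0.983] at [41.5  6.7 66.4] zmax 124.0 tip mean [ 42.2  16.8 118.9]
-1 223 dir [-0.014  0.171  0.985] at [-41.3   6.4  64.6] zmax 121.8 tip mean [-42.5  17.1 117.4]
```

arm_command:
  plan:
    - [-1,0,0.03,0,0]
    - [-1,0,0.024,0,0]
    - [-1,0,0.018,0,0]
    - [-1,0,0.012,0,0]
    - [-1,0,0.006,0,0]
    - [-1,0,0,0,0]

```text
clock: 15.62
eef_pos: [527.6, 96.5, 255.5]
eef_rot: [-3.141, 0.0, 1.273]
wrist_force: [0.1, 0.8, -4.4]
finger_gap: 15.5
finger_force: 6.0
```

Run:
```python
from leg import *
leg("side")
```

```text
side mom [-0.072 -0.032  0.027] gap 15.6
1 248 dir [-0.003 -0.035  0.999] at [41.6 -9.8 67.3] zmax 125.5 tip mean [ 40.8  -9.9 120.9]
-1 259 dir [-0.007 -0.039  0.999] at [-42.1  -9.2  67.4] zmax 127.7 tip mean [-42.5  -9.5 122.8]
```

arm_command:
  plan:
    - [-1,0,0,0,0]
    - [-1,0,0,-0.022,0.175]
    - [-1,0,0,-0.022,0.175]
    - [-1,0,0,0,0.175]
    - [-1,0,0,0,0.175]
    - [-1,0,0,0,0.176]
    - [-1,0,0,0,0.176]
    - [-1,0,0,0,0.176]
    - [-1,0,0,0,0.176]
    - [-1,0.017,0.0425,0,0]
    - [-1,0.017,0.0425,0,0]
    - [-1,0.017,0.0425,0,0]
    - [-1,0.017,0.0425,0,0]
    - [-1,0.017,0.0425,0,0]
    - [-1,0.017,0.0425,0,0]
    - [-1,0.017,0.0425,0,0]
    - [-1,0,0,0,0]
    - [-1,0,0,0,0]
  newtons: 45

```text
clock: 17.92
eef_pos: [606.6, -213.5, 299.6]
eef_rot: [-3.141, 0.0, -0.131]
wrist_force: [0.0, 0.1, -3.6]
finger_gap: 14.6
finger_force: 45.0
```

Run:
```python
from leg import *
from bar import *
c=eyes.camera("side"); leg("side",c); c2=eyes.camera("top"); leg("top",c2)
np.savez("s3.npz",**c);np.savez("t3.npz",**c2)
bar("x")
v=np.hstack([c["img"][120:300,330:530],c2["img"][140:320,330:500]]); cv2.imwrite("pics/b3.png",cv2.resize(v,None,fx=2.1,fy=2.1))
```

```text
side mom [0.081 0.011 0.021] gap 14.7
1 few 0
-1 few 0
top mom [ 0.006  0.009 -0.024] gap 14.8
1 few 2
-1 few 0
phi 1.0614410708072786 z0 0.05127507976151802 1 d-range 34.91891338680142 34.91891338680142
```

View pics/b3.png

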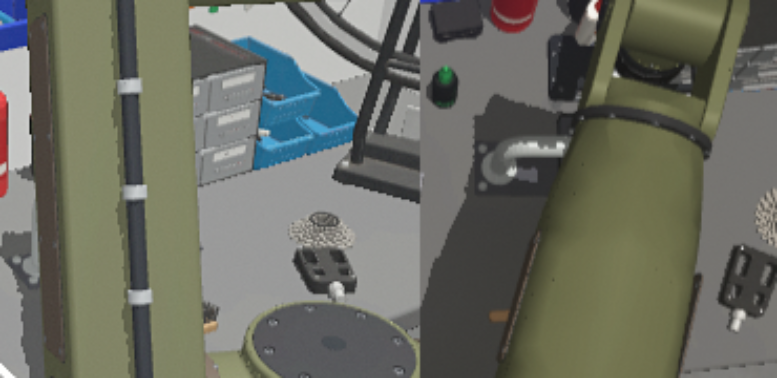

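Both views here are hidden by the arm; only the hoop's left end at crop (500,165) shows in the top half. So I go by the last measurement, where the feet are about −4.7 mm along tool y, and feel for the holes.

arm_command:
  plan:
    - [-1,0.001,0.0047,0.005,0]
    - [-1,0,0,0.025,0]
    - [-1,0,0,0.025,0]
    - [-1,0,0,0.025,0]
    - [-1,0,0,0.02,0]
    - [-1,0,0,0.006,0]
    - [-1,0,0,0,0]
    - [-1,0,0,0,0]
  newtons: 50

```text
clock: 19.08
eef_pos: [607.4, -219.0, 194.7]
eef_rot: [3.141, -0.001, -0.131]
wrist_force: [-0.5, -0.5, -4.7]
finger_gap: 14.7
finger_force: 50.0
```

arm_command:
  plan:
    - [-1,0,0,0.004,0]
    - [-1,0,0,0.003,0]
    - [-1,0,0,0.002,0]
    - [-1,0,0,0.002,0]
    - [-1,0,0,0,0]

```text
clock: 19.7
eef_pos: [607.0, -218.9, 182.4]
eef_rot: [-3.142, 0.0, -0.131]
wrist_force: [0.2, -0.4, -5.0]
finger_gap: 15.1
finger_force: 50.0
```

arm_command:
  plan:
    - [-1,0,0,0.002,0]
    - [-1,0,0,0.002,0]
    - [-1,0,0,0,0]

```text
clock: 20.08
eef_pos: [607.2, -218.9, 178.8]
eef_rot: [3.141, -0.0, -0.131]
wrist_force: [0.4, -1.1, -1.6]
finger_gap: 14.7
finger_force: 50.0
```

arm_command:
  plan:
    - [-1,0,0,0.001,0]
    - [-1,0,0,0.001,0]
    - [-1,0,0,0,0]

```text
clock: 20.45
eef_pos: [607.5, -219.0, 177.6]
eef_rot: [3.141, -0.002, -0.131]
wrist_force: [0.6, -2.0, 4.9]
finger_gap: 15.1
finger_force: 50.0
```

Run:
```python
from h import *
s=manip.read_state(); print(s["eef_pos"],s["wrist_force"],s["moment"])
```

```text
[ 607.49881405 -219.01679818  177.56392125] [ 0.56158734 -1.96942517  4.88395997] [-0.23132056 -0.19648914  0.05405661]
```

arm_command:
  plan:
    - [-1,0,0.001,0,0]
    - [-1,0,0.001,0,0]
    - [-1,0,0,0,0]

```text
clock: 20.82
eef_pos: [607.1, -220.8, 177.2]
eef_rot: [-3.141, -0.001, -0.131]
wrist_force: [1.6, -1.0, 5.0]
finger_gap: 14.6
finger_force: 50.0
```

Run:
```python
from h import *
s=manip.read_state(); print(s["eef_pos"],s["wrist_force"],s["moment"])
```

```text
[ 607.0610321  -220.84294498  177.21911877] [ 1.59060981 -1.00232672  5.01708904] [ 0.08600285 -0.17236453  0.02006501]
```

arm_command:
  plan:
    - [-1,0,0,0.001,0]
    - [-1,0,0,0.001,0]
    - [-1,0,0,0,0]

```text
clock: 21.2
eef_pos: [606.7, -220.7, 174.3]
eef_rot: [-3.141, 0.001, -0.131]
wrist_force: [1.0, 0.5, -0.7]
finger_gap: 14.6
finger_force: 50.0
```

Run:
```python
from h import *
s=manip.read_state(); print(s["eef_pos"],s["wrist_force"],s["moment"])
```

```text
[ 606.69206801 -220.66815616  174.29542149] [ 1.00598768  0.48797677 -0.70943593] [ 0.12882697 -0.2333933   0.06490187]
```

arm_command:
  plan:
    - [-1,0,0,0.0015,0]
    - [-1,0,0,0.0015,0]
    - [-1,0,0,0,0]

```text
clock: 21.58
eef_pos: [606.4, -220.7, 170.6]
eef_rot: [-3.141, 0.002, -0.131]
wrist_force: [0.5, 0.2, -6.6]
finger_gap: 14.7
finger_force: 50.0
```

Run:
```python
from h import *
s=manip.read_state(); print(s["eef_pos"],s["wrist_force"],s["moment"])
```

```text
[ 606.41164458 -220.65321013  170.60153583] [ 0.49016996  0.2000811  -6.61748045] [ 0.14876763 -0.19070039 -0.00097505]
```

arm_command:
  plan:
    - [-1,0,0,0.0015,0]
    - [-1,0,0,0.0015,0]
    - [-1,0,0,0.0015,0]
    - [-1,0,0,0,0]
  newtons: 58

```text
clock: 22.08
eef_pos: [606.6, -220.8, 166.7]
eef_rot: [-3.141, 0.001, -0.131]
wrist_force: [0.5, 0.5, -7.2]
finger_gap: 14.8
finger_force: 58.0
```

Run:
```python
from h import *
s=manip.read_state(); print(s["eef_pos"],s["wrist_force"],s["moment"])
```

```text
[ 606.60491604 -220.82948163  166.69196541] [ 0.51141847  0.48638163 -7.15371576] [ 0.05154576 -0.0819855  -0.03165638]
```

arm_command:
  plan:
    - [-1,0,-0.0005,0.0015,0]
    - [-1,0,-0.0005,0.0015,0]
    - [-1,0,-0.0005,0.0015,0]
    - [-1,0,0,0,0]

```text
clock: 22.58
eef_pos: [607.5, -220.0, 165.1]
eef_rot: [3.14, -0.003, -0.131]
wrist_force: [-4.6, -0.7, 11.3]
finger_gap: 14.5
finger_force: 58.0
```

Run:
```python
from h import *
s=manip.read_state(); print(s["eef_pos"],s["wrist_force"],s["moment"])
```

```text
[ 607.45381057 -219.9591706   165.12123312] [-4.63818059 -0.68332352 11.32410109] [-0.11401552  0.96509859  0.00527966]
```

arm_command:
  plan:
    - [-1,-0.0007,0,0.001,0]
    - [-1,-0.0005,0,0.001,0]
    - [-1,0,0,0,0]

```text
clock: 22.95
eef_pos: [606.5, -220.0, 164.6]
eef_rot: [3.139, -0.005, -0.131]
wrist_force: [-7.9, 0.9, 21.0]
finger_gap: 14.2
finger_force: 58.0
```

Run:
```python
from h import *
s=manip.read_state(); print(s["eef_pos"],s["wrist_force"],s["moment"])
```

```text
[ 606.54892045 -220.03044837  164.5661223 ] [-7.94056251  0.87231652 20.97053618] [0.06865347 1.48623819 0.00215795]
```

arm_command:
  plan:
    - [-1,-0.001,0,0,0]
    - [-1,-0.001,0,0,0]
    - [-1,0,0,0,0]

```text
clock: 23.32
eef_pos: [604.8, -219.7, 164.2]
eef_rot: [3.139, -0.005, -0.131]
wrist_force: [-5.1, 0.0, 16.7]
finger_gap: 14.7
finger_force: 58.0
```

Run:
```python
from h import *
s=manip.read_state(); print(s["eef_pos"],s["wrist_force"],s["moment"])
```

```text
[ 604.81247839 -219.74670417  164.20780301] [-5.06053672e+00  2.07214527e-03  1.67305268e+01] [-0.11410206  0.73730137  0.02884637]
```

arm_command:
  plan:
    - [-1,-0.001,0,0,0]
    - [-1,-0.001,0,0,0]
    - [-1,-0.001,0,0,0]
    - [-1,0,0,0,0]

```text
clock: 23.82
eef_pos: [603.1, -219.4, 164.3]
eef_rot: [3.139, -0.009, -0.131]
wrist_force: [6.3, -1.5, 13.4]
finger_gap: 14.5
finger_force: 58.0
```

Run:
```python
from h import *
s=manip.read_state(); print(s["eef_pos"],s["wrist_force"],s["moment"])
```

```text
[ 603.05171829 -219.40031232  164.33895051] [ 6.30517282 -1.50143474 13.43530472] [-0.33655192 -1.10580859 -0.0110555 ]
```

arm_command:
  plan:
    - [-1,0.0013,0,0,0]
    - [-1,0,0,0.001,0]
    - [-1,0,0,0.001,0]
    - [-1,0,0,0,0]

```text
clock: 24.32
eef_pos: [604.3, -219.8, 164.0]
eef_rot: [3.139, -0.01, -0.131]
wrist_force: [-1.4, -1.1, 25.7]
finger_gap: 14.4
finger_force: 58.0
```

Run:
```python
from h import *
s=manip.read_state(); print(s["eef_pos"],s["wrist_force"],s["moment"])
```

```text
[ 604.2936849  -219.82416504  163.98166726] [-1.38181929 -1.10731012 25.70778996] [-0.08866307  0.06608077  0.02309049]
```

arm_command:
  plan:
    - [-1,0,-0.001,0.001,0]
    - [-1,0,-0.001,0,0]
    - [-1,0,0,0,0]

```text
clock: 24.7
eef_pos: [604.7, -218.2, 164.0]
eef_rot: [3.138, -0.011, -0.131]
wrist_force: [-3.0, -0.9, 31.9]
finger_gap: 15.0
finger_force: 58.0
```

Run:
```python
from h import *
s=manip.read_state(); print(s["eef_pos"],s["wrist_force"],s["moment"])
```

```text
[ 604.73589121 -218.18015605  163.95836551] [-2.99099583 -0.91262131 31.91664183] [-3.79259014e-01  5.11113212e-01  2.21607143e-04]
```

arm_command:
  plan:
    - [-1,0,0,-0.001,0]
    - [-1,0,0,-0.001,0]
    - [0,0,0,0,0]
    - [0,0,0,0,0]
    - [0,0,0,0,0]
    - [0,0,0,-0.03,0]
    - [0,0,0,-0.04,0]
    - [0,-0.06,0,0,0]
    - [0,-0.06,0,0,0]
    - [0,-0.06,0,0,0]
    - [0,0,0,0,0]

```text
clock: 26.08
eef_pos: [421.3, -192.6, 229.9]
eef_rot: [3.141, -0.0, -0.132]
wrist_force: [0.6, -0.5, -0.5]
finger_gap: 46.9
finger_force: 0.0
```

Run:
```python
from bar import *
s=manip.read_state(); print(s["eef_pos"],s["finger_gap"],s["wrist_force"])
c=eyes.camera("top"); np.savez("t4.npz",**c); P=cloud(c)
o=np.array([606.9,-213.8]); x=np.array([.9914,-.1305]); y=np.array([.1305,.9914])
S=(P[...,:2]-o)@y; D=(P[...,:2]-o)@x; Z=P[...,2]
m=(Z>160)&(Z<230)&(abs(D)<80)&(abs(S)<60)
print("crown pts",m.sum())
for d0 in range(-50,60,10):
    k=m&(abs(D-d0)<5)
    if k.sum(): print(d0,k.sum(),"z95",np.percentile(Z[k],90).round(1),"s",S[k].mean().round(1))
print("d range",D[m].min(),D[m].max())
m=(Z>30)&(Z<100)&(abs(S)<19)&(abs(D)<90)
for d0 in range(-80,90,10):
    k=m&(abs(D-d0)<5)
    if k.sum()>3: print("bar",d0,k.sum(),np.median(Z[k]).round(1))
cv2.imwrite("pics/t4.png",cv2.resize(c["img"][160:260,340:465],None,fx=5,fy=5,interpolation=cv2.INTER_CUBIC))
```

```text
[ 421.32200356 -192.62471549  229.92255551] 46.91000732429844 [ 0.57211314 -0.46679288 -0.47751891]
crown pts 199
-50 7 z95 164.9 s -7.9
-40 28 z95 177.6 s -7.5
-30 24 z95 180.5 s -8.9
-20 22 z95 183.0 s -8.5
-10 22 z95 183.4 s -8.7
0 21 z95 184.9 s -8.9
10 22 z95 182.6 s -9.0
20 19 z95 182.0 s -8.7
30 19 z95 179.9 s -7.3
40 15 z95 173.3 s -5.7
d range -49.37272330541376 42.27624417726364
bar -70 14 46.1
bar -60 58 58.6
bar -50 57 60.8
bar -40 29 60.4
bar -30 33 60.9
bar -20 40 61.0
bar -10 58 64.3
bar 0 14 60.8
bar 40 23 63.1
bar 50 22 63.4
bar 60 30 61.5
bar 70 9 63.0
```

View pics/t4.png

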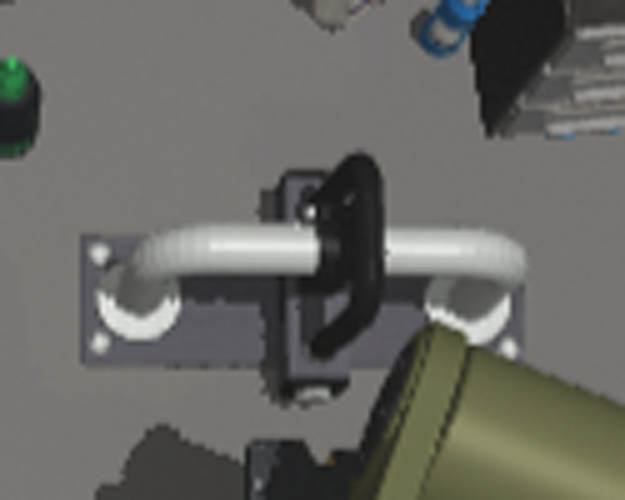

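The top view shows the shackle draped over the tube with both legs down at the crossbar, crop (310,190) and (320,350). The crown top is about 184 mm high, so roughly 2 mm short of home, and it leans about 9 mm towards −y, which jams it. I'll regrip centred, which stands it up, then push.

arm_command:
  plan:
    - [0.5,0.046,-0.0008,0,0]
    - [0.5,0.046,-0.0008,0,0]
    - [0.5,0.046,-0.0008,0,0]
    - [0.5,0.046,-0.0008,0,0]
    - [0.5,0,0,0,0]
    - [0.5,0,0,0.024,0]
    - [0.5,0,0,0.024,0]
    - [0.5,0,0,0.024,0]
    - [0.5,0,0,0,0]
    - [-1,0,0,0,0]
    - [-1,0,0,0,0]
    - [-1,0,0,0,0]
    - [-1,0,0,0,0]
    - [-1,0,0,0,0]
    - [-1,0,0,0,0]
    - [-1,0,0,0,0]
  newtons: 50

```text
clock: 28.12
eef_pos: [606.8, -214.1, 157.7]
eef_rot: [3.142, -0.0, -0.131]
wrist_force: [-0.5, -0.3, 0.3]
finger_gap: 14.8
finger_force: 50.0
```

Run:
```python
from h import *
s=manip.read_state(); print(s["eef_pos"],s["wrist_force"],s["moment"])
```

```text
[ 606.790519   -214.11808234  157.68001276] [-0.49750269 -0.3294302   0.32683411] [-0.03147398  0.04831588 -0.0178969 ]
```

arm_command:
  plan:
    - [-1,0,0,0.001,0]
    - [-1,0,0,0.001,0]
    - [-1,0,0,0,0]
  newtons: 58

```text
clock: 28.5
eef_pos: [607.3, -214.4, 157.4]
eef_rot: [3.141, -0.002, -0.131]
wrist_force: [-1.9, 0.1, 10.9]
finger_gap: 14.9
finger_force: 58.0
```

Run:
```python
from h import *
s=manip.read_state(); print(s["eef_pos"],s["wrist_force"],s["moment"])
```

```text
[ 607.27707596 -214.37018003  157.38396161] [-1.94437251  0.11721791 10.9282332 ] [0.1744186  0.54711442 0.06196985]
```

arm_command:
  plan:
    - [-1,-0.001,0,0.001,0]
    - [-1,-0.001,0,0.001,0]
    - [-1,0,0,0.001,0]
    - [-1,0,0,0,0]

```text
clock: 29.0
eef_pos: [606.8, -214.6, 157.1]
eef_rot: [3.14, -0.008, -0.131]
wrist_force: [-0.4, -0.2, 26.3]
finger_gap: 14.7
finger_force: 58.0
```

Run:
```python
from h import *
s=manip.read_state(); print(s["eef_pos"],s["wrist_force"],s["moment"])
```

```text
[ 606.77379218 -214.56440378  157.07665855] [-0.4166283  -0.22467571 26.2991368 ] [ 0.16086265 -0.02496668  0.05082615]
```

arm_command:
  plan:
    - [-1,0,0,-0.002,0]
    - [-1,0,0,-0.002,0]
    - [-1,0,0,-0.002,0]
    - [-1,0,0,-0.001,0]
    - [-1,0,0,0,0]

```text
clock: 29.62
eef_pos: [604.5, -213.6, 158.7]
eef_rot: [-3.141, 0.002, -0.131]
wrist_force: [2.7, 0.3, -7.8]
finger_gap: 14.5
finger_force: 58.0
```

arm_command:
  plan:
    - [-1,0,0,-0.001,0]
    - [-1,0,0,-0.001,0]
    - [-1,0,0,-0.001,0]
    - [-1,0,0,0,0]

```text
clock: 30.12
eef_pos: [604.5, -213.7, 162.2]
eef_rot: [-3.141, 0.001, -0.131]
wrist_force: [-0.6, 1.0, -12.8]
finger_gap: 14.6
finger_force: 58.0
```

Run:
```python
from h import *
s=manip.read_state(); print(s["eef_pos"],s["wrist_force"],s["moment"])
```

```text
[ 604.49177071 -213.68980962  162.21937121] [ -0.55883904   0.96727761 -12.82567736] [ 0.26146875 -0.22566943  0.04510918]
```

arm_command:
  plan:
    - [-1,0,0,0.003,0]
    - [-1,0.001,0,0.003,0]
    - [-1,0.001,0,0.002,0]
    - [-1,0.001,0,0,0]
    - [-1,0.001,0,0,0]
    - [-1,0.001,0,0,0]
    - [-1,0.001,0,0,0]
    - [-1,0,0,0,0]

```text
clock: 31.12
eef_pos: [611.4, -215.4, 158.4]
eef_rot: [3.14, -0.004, -0.131]
wrist_force: [-7.8, 0.7, 16.7]
finger_gap: 14.4
finger_force: 58.0
```

Run:
```python
from h import *
s=manip.read_state(); print(s["eef_pos"],s["wrist_force"],s["moment"])
```

```text
[ 611.42111888 -215.42484088  158.35164155] [-7.84404113  0.73283688 16.73176296] [0.23279309 1.62576661 0.01113943]
```

Run:
```python
from h import *
np.set_printoptions(linewidth=250,suppress=True)
c=dict(np.load("t4.npz")); P=cloud(c); g=c["img"].max(2)
cv2.imwrite("pics/t4z.png",cv2.resize(c["img"][188:242,388:424],None,fx=11,fy=11,interpolation=cv2.INTER_NEAREST))
print(g[192:208,394:418]); print(P[192:208,394:418,2].round().astype(int))
print(g[222:236,394:414]); print(P[222:236,394:414,2].round().astype(int))
```

```text
[[118 119 118 119 118 119 118 118 118 118 118 119 118 104  54  29  30  33  33  32  37 106 118 118]
 [118 119 118 106 103 101 102 102 103 102 102 106 104  55  28  29  30  33  35  33  36  62 118 118]
 [118 118 105  63  53  51  48  50  49  47  46  66  57  28  29  28  30  34  34  36  35  38 112 118]
 [119 117  56  62  69  69  62  61  62  62  49  45  28  28  28  28  28  32  35  35  35  37  85 119]
 [118 103  36  86 102  98  98  88  87  96  64  28  28  27  26  28  28  32  35  38  37  36  68 119]
 [103  56  44  84 101  99  85  52  54  81  32  28  27  28  27  28  29  31  34  38  38  36  70 119]
 [ 62  35  45  86 101  97  53  51  46  31  27  28  29  28  28  34  42  33  35  40  39  37  72 118]
 [ 62  43  45  85 102  97  51  46  31  28  27  28  28  28  33  58  57  32  36  44  42  37  71 119]
 [ 62  43  45  85 100  82  50  42  32  32  32  34  31  30  39  70  37  33  35  41  42  37  68 119]
 [ 64  43  46  85 100  53  61  92 137  39  44  44  36  30  29  29  30  32  34  41  41  38  56 118]
 [ 64  43  46  86 100  52  66 145 211  38  47  48  30  30  30  30  30  31  35  40  42  37  53 119]
 [ 63  44  
[... 3975 characters left out ...]
   61   59   58   60   73   84   93   99  104  106  105   64    5    6    6    5]
 [   5   22   38   58   62   62   57   55   68   86   91   93   87   88   57   60    7   11    7    5]
 [   6    8   39   55   62   63   60   53   63   68   74   79   72   61   62   57    5    7    1    7]
 [  12    6   42   61   63   64   60   64   52   54   58 1378   65   61   65   59    5    6    0    5]
 [   3    3   43   56   60   59   59   59   57   60   59   64   59   65   61   60    5    4    6    6]
 [  -1   -2   38   54   60   60   60   60   64   61   61   54   59   63   63   62    1   -1    1    4]
 [   1    1   31   59   61   61   58   60   54   62   63   61   57   63   59   58    0   -1   -1    1]]
```

View pics/t4z.png

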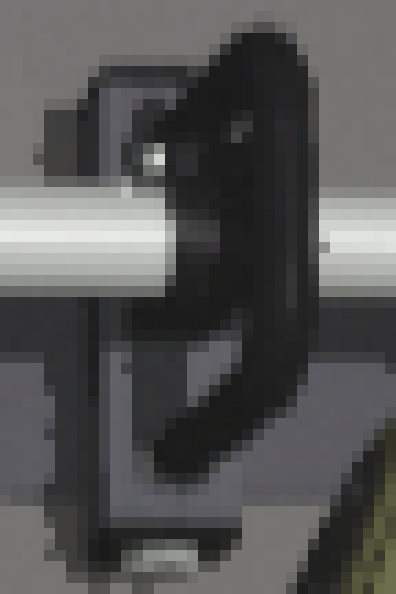

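arm_command:
  plan:
    - [-1,-0.002,0,0,0]
    - [-1,-0.002,0,0,0]
    - [-1,-0.001,0,-0.002,0]
    - [-1,0,0,-0.001,0]
    - [-0.5,0,0,0,0]
    - [-0.5,0,0,0,0]
    - [-0.5,0,0,0,0]
    - [-0.5,0,0,-0.025,0]
    - [-1,0,0,-0.025,0]
    - [-1,0,0,0,0]
    - [-1,0,0,0,0]
    - [-1,0,0,0,0]

```text
clock: 32.62
eef_pos: [605.5, -213.8, 206.4]
eef_rot: [-3.141, 0.002, -0.131]
wrist_force: [0.9, -1.0, 0.4]
finger_gap: 0.5
finger_force: 0.0
```

arm_command:
  plan:
    - [-1,0,0,0.012,0]
    - [-1,0,0,0.007,0]
    - [-1,0,0,0.002,0]
    - [-1,0,0,0.001,0]
    - [-1,0,0,0.001,0]
    - [-1,0,0,0.001,0]
    - [-1,0,0,0,0]

```text
clock: 33.5
eef_pos: [605.8, -213.9, 183.6]
eef_rot: [-3.142, 0.0, -0.131]
wrist_force: [0.7, -0.3, 0.5]
finger_gap: 0.6
finger_force: 0.0
```

Run:
```python
from h import *
s=manip.read_state(); print(s["eef_pos"],s["wrist_force"],s["moment"])
```

```text
[ 605.77599624 -213.94070271  183.62099876] [ 0.71496314 -0.26447542  0.4531389 ] [0.0137085  0.04141847 0.04664653]
```

arm_command:
  plan:
    - [-1,0,0,0.001,0]
    - [-1,0,0,0.001,0]
    - [-1,0,0,0.001,0]
    - [-1,0,0,0,0]

```text
clock: 34.0
eef_pos: [605.8, -213.9, 180.5]
eef_rot: [-3.142, 0.0, -0.131]
wrist_force: [-0.5, -0.1, 0.1]
finger_gap: 0.4
finger_force: 0.0
```

Run:
```python
from h import *
s=manip.read_state(); print(s["eef_pos"],s["wrist_force"],s["moment"])
```

```text
[ 605.75382122 -213.94493316  180.51150603] [-0.49674395 -0.12196524  0.11120757] [0.09969164 0.0141297  0.00974723]
```

arm_command:
  plan:
    - [-1,0,0,-0.04,0]
    - [-1,-0.06,0,-0.01,0]
    - [-1,-0.06,0,0,0]
    - [-1,-0.06,0,0,0]
    - [-1,0,0,0,0]

```text
clock: 34.62
eef_pos: [424.7, -189.9, 231.2]
eef_rot: [3.141, -0.001, -0.132]
wrist_force: [-0.0, 0.3, 0.1]
finger_gap: 0.5
finger_force: 0.0
```

```bash
cat > crown.py <<'E'
from h import *
c=eyes.camera("top"); P=cloud(c)
o=np.array([606.9,-213.8]); x=np.array([.9914,-.1305]); y=np.array([.1305,.9914])
S=(P[...,:2]-o)@y; D=(P[...,:2]-o)@x; Z=P[...,2]
m=(Z>152)&(Z<230)&(abs(D)<80)&(abs(S)<90)
print("crown pts",m.sum(),"d",D[m].min(),D[m].max())
for d0 in range(-50,60,10):
    k=m&(abs(D-d0)<5)
    if k.sum(): print(d0,k.sum(),"z90",np.percentile(Z[k],90).round(1),"s",S[k].mean().round(1),S[k].min().round(),S[k].max().round())
m=(Z>30)&(Z<100)&(abs(S)<17)&(abs(D)<90)&(abs(D)>25)
print("bar slope",np.polyfit(D[m],Z[m],1))
cv2.imwrite("pics/crown.png",cv2.resize(c["img"][160:260,340:465],None,fx=5,fy=5,interpolation=cv2.INTER_CUBIC))
E
python3 crown.py
```

```text
crown pts 211 d -50.373433592515774 43.329394600790856
-50 18 z90 171.3 s -7.1 -13.0 -1.0
-40 25 z90 178.8 s -6.8 -15.0 -0.0
-30 26 z90 180.4 s -8.7 -17.0 -2.0
-20 21 z90 182.4 s -8.7 -16.0 -2.0
-10 23 z90 182.2 s -8.8 -16.0 -2.0
0 20 z90 182.8 s -9.3 -16.0 -2.0
10 22 z90 182.2 s -9.1 -17.0 -2.0
20 23 z90 183.7 s -8.5 -17.0 -2.0
30 18 z90 179.3 s -7.0 -15.0 -2.0
40 15 z90 173.5 s -5.5 -15.0 -0.0
bar slope [5.07271974e-02 6.19188603e+01]
```

View pics/crown.png

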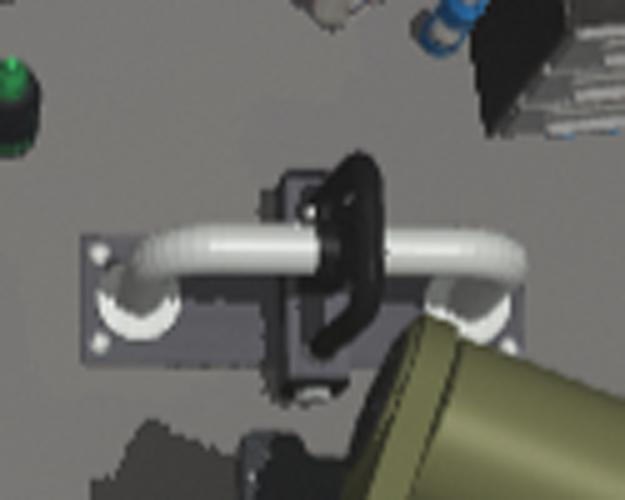

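arm_command:
  plan:
    - [0.4,0.045,0.0005,0,0]
    - [0.4,0.045,0.0005,0,0]
    - [0.4,0.046,0.0005,0,0]
    - [0.4,0.045,0.0005,0,0]
    - [0.4,0,0,0.01,0]
    - [0.4,0,0,0.02,0]
    - [0.4,0,0,0.023,0]
    - [0.4,0,0,0.022,0]
    - [0.4,0,0,0,0]
    - [-1,0,0,0,0]
    - [-1,0,0,0,0]
    - [-1,0,0,0,0]
    - [-1,0,0,0,0]
    - [-1,0,0,0,0]
    - [-1,0,0,0,0]

```text
clock: 36.55
eef_pos: [606.5, -216.1, 155.7]
eef_rot: [3.142, -0.0, -0.131]
wrist_force: [0.2, -0.4, 0.3]
finger_gap: 14.8
finger_force: 58.0
```

Run:
```python
from h import *
s=manip.read_state(); print(s["eef_pos"],s["wrist_force"],s["moment"],s["finger_gap"])
```

```text
[ 606.54165625 -216.10236387  155.71420522] [ 0.2493222  -0.39830689  0.28646113] [ 0.0224882   0.04943444 -0.0021769 ] 14.804664597727298
```

Tug test: a gentle pull upward.

arm_command:
  plan:
    - [-1,0,0,-0.001,0]
    - [-1,0,0,-0.001,0]
    - [-1,0,0,-0.001,0]
    - [-1,0,0,0,0]

```text
clock: 37.05
eef_pos: [606.3, -215.9, 158.0]
eef_rot: [-3.141, 0.001, -0.131]
wrist_force: [0.5, -0.5, -9.4]
finger_gap: 14.5
finger_force: 58.0
```

Run:
```python
from h import *
s=manip.read_state(); print(s["eef_pos"],s["wrist_force"],s["moment"],s["finger_gap"])
```

```text
[ 606.29142972 -215.9321005   158.01761158] [ 0.4964298  -0.45798924 -9.37322218] [ 0.16955366 -0.16565433 -0.02046935] 14.453685043709044
```

arm_command:
  plan:
    - [-1,0,0,0.003,0]
    - [-1,0,0,0.002,0]
    - [-1,0,0,0.002,0]
    - [-1,-0.001,0,0.001,0]
    - [-1,-0.001,0,0,0]
    - [-1,-0.001,0,0,0]
    - [-1,0,0,0,0]

```text
clock: 37.92
eef_pos: [606.0, -216.6, 155.3]
eef_rot: [3.139, -0.01, -0.131]
wrist_force: [4.0, -0.7, 19.2]
finger_gap: 14.9
finger_force: 58.0
```

Run:
```python
from h import *
s=manip.read_state(); print(s["eef_pos"],s["wrist_force"],s["moment"],s["finger_gap"])
```

```text
[ 605.97079677 -216.61486947  155.28040059] [ 3.98025507 -0.74378681 19.2469222 ] [-0.05198321 -0.72358102 -0.01016329] 14.865542890058114
```

arm_command:
  plan:
    - [-1,0.0015,0,0.001,0]
    - [-1,0,-0.001,0.001,0]
    - [-1,0,-0.001,0.001,0]
    - [-1,0,0.001,0.001,0]
    - [-1,0,0.001,0,0]
    - [-1,0,0,0,0]

```text
clock: 38.67
eef_pos: [607.7, -217.5, 154.8]
eef_rot: [3.137, -0.013, -0.131]
wrist_force: [-9.0, 0.6, 45.3]
finger_gap: 14.9
finger_force: 58.0
```

Run:
```python
from h import *
s=manip.read_state(); print(s["eef_pos"],s["wrist_force"],s["moment"],s["finger_gap"])
```

```text
[ 607.68117525 -217.53521012  154.84830143] [-9.03671286  0.61372757 45.25032577] [0.2070594  1.62860227 0.0156432 ] 14.949590074582407
```

arm_command:
  plan:
    - [-1,0,0,-0.003,0]
    - [-1,-0.001,0,-0.003,0]
    - [-1,0,0,-0.003,0]
    - [-1,0,0,-0.003,0]
    - [-1,0,0,-0.002,0]
    - [-1,0,0,0,0]

```text
clock: 39.42
eef_pos: [603.6, -215.5, 159.5]
eef_rot: [-3.141, 0.002, -0.131]
wrist_force: [0.1, 1.4, -13.7]
finger_gap: 14.6
finger_force: 58.0
```

Run:
```python
from h import *
s=manip.read_state(); print(s["eef_pos"],s["wrist_force"],s["moment"],s["finger_gap"])
```

```text
[ 603.57897813 -215.48210481  159.54394763] [  0.05654844   1.40715118 -13.73177006] [ 0.29490508 -0.3303038  -0.00654667] 14.598023721654101
```

arm_command:
  plan:
    - [-1,0,0,-0.001,0]
    - [-1,0,0,-0.001,0]
    - [-1,0,0,0,0]

```text
clock: 39.8
eef_pos: [604.5, -216.0, 163.7]
eef_rot: [3.141, -0.002, -0.131]
wrist_force: [0.5, -0.1, -4.2]
finger_gap: 14.4
finger_force: 58.0
```

Run:
```python
from h import *
s=manip.read_state(); print(s["eef_pos"],s["wrist_force"],s["moment"],s["finger_gap"])
```

```text
[ 604.46112188 -215.99887605  163.74089798] [ 0.49295148 -0.14010803 -4.24244338] [ 0.11587621 -0.19248041 -0.01789482] 14.379020222597134
```

arm_command:
  plan:
    - [-1,0,-0.003,0,0]
    - [-1,0,-0.003,0.003,0]
    - [-1,0,0,0.003,0]
    - [-1,0,0,0.003,0]

```text
clock: 40.3
eef_pos: [606.2, -210.4, 155.6]
eef_rot: [3.14, -0.005, -0.131]
wrist_force: [6.7, -3.7, 19.1]
finger_gap: 14.4
finger_force: 58.0
```

Run:
```python
from h import *
s=manip.read_state(); print(s["eef_pos"],s["wrist_force"],s["moment"],s["finger_gap"])
```

```text
[ 606.19299905 -210.41187523  155.64706803] [ 6.73931876 -3.68177579 19.12890802] [-1.15860669 -0.90920428  0.03003552] 14.412573766738927
```

arm_command:
  plan:
    - [-1,0,0.002,0.002,0]
    - [-1,0,0.0015,0.002,0]
    - [-1,0.001,0,0.001,0]
    - [-1,0.001,0,0.001,0]
    - [-1,0.001,0,0,0]
    - [-1,0.001,0,0,0]

```text
clock: 41.05
eef_pos: [610.3, -215.0, 155.0]
eef_rot: [3.138, -0.01, -0.131]
wrist_force: [-11.5, -0.1, 45.8]
finger_gap: 14.3
finger_force: 58.0
```

Run:
```python
from h import *
s=manip.read_state(); print(s["eef_pos"],s["wrist_force"],s["moment"],s["finger_gap"])
```

```text
[ 610.31230986 -214.97091494  154.96996341] [-11.47727705  -0.11856131  45.84746594] [-0.2763698   2.43553473  0.06102041] 14.340209505323832
```

arm_command:
  plan:
    - [-1,-0.003,0,-0.004,0]
    - [-1,-0.003,0,-0.003,0]
    - [-0.4,0,0,0,0]
    - [-0.4,0,0,0,0]
    - [-0.4,0,0,-0.02,0]
    - [-1,0,0.003,-0.025,0]
    - [-1,0,0.005,0,0]
    - [-1,0,0,0,0]
    - [-1,0,0,0.005,0]
    - [-1,0,0,0.004,0]
    - [-1,0,0,0.003,0]
    - [-1,0,0,0.002,0]
  newtons: 30

```text
clock: 42.55
eef_pos: [601.3, -220.9, 185.3]
eef_rot: [-3.141, 0.0, -0.131]
wrist_force: [0.2, -0.0, -0.4]
finger_gap: 0.3
finger_force: 0.0
```

Run:
```python
from h import *
s=manip.read_state(); print(s["eef_pos"],s["wrist_force"],s["moment"],s["finger_gap"])
```

```text
[ 601.30719444 -220.85788027  185.27558604] [ 0.18579847 -0.0162076  -0.43787954] [ 0.00853559 -0.00026239  0.04077999] 0.2580878279052018
```

arm_command:
  plan:
    - [-1,0.001,0,0.002,0]
    - [-1,0,0,0.002,0]
    - [-1,0,0,0.002,0]
    - [-1,0,0,0.001,0]

```text
clock: 43.05
eef_pos: [602.3, -221.1, 178.5]
eef_rot: [-3.142, 0.0, -0.131]
wrist_force: [-0.7, 0.2, -0.0]
finger_gap: 0.4
finger_force: 0.0
```

Run:
```python
from h import *
s=manip.read_state(); print(s["eef_pos"],s["wrist_force"],s["moment"],s["finger_gap"])
```

```text
[ 602.31628455 -221.05279945  178.5397004 ] [-0.68281819  0.21756562 -0.0492661 ] [ 0.06911941  0.00232569 -0.00331107] 0.40598951108480413
```

arm_command:
  plan:
    - [0,0,0,-0.05,0]
    - [0,-0.06,0,0,0]
    - [0,-0.06,0,0,0]
    - [0,-0.05,0,0,0]

```text
clock: 43.55
eef_pos: [431.9, -198.4, 228.7]
eef_rot: [3.141, -0.0, -0.131]
wrist_force: [-0.4, -0.5, 0.5]
finger_gap: 36.8
finger_force: 0.0
```

```bash
python3 crown.py; python3 -c "
from h import *
print(manip.read_state()['eef_pos'],manip.read_state()['clock'])"
```

```text
crown pts 207 d -49.6478600832393 47.412562531323104
-50 10 z90 161.8 s 3.7 -2.0 9.0
-40 29 z90 174.8 s 3.7 -5.0 11.0
-30 24 z90 181.2 s 4.5 -3.0 11.0
-20 21 z90 184.7 s 5.2 -2.0 11.0
-10 22 z90 184.4 s 4.6 -3.0 11.0
0 23 z90 181.3 s 4.2 -3.0 11.0
10 20 z90 184.2 s 4.5 -3.0 11.0
20 23 z90 182.6 s 4.2 -3.0 11.0
30 18 z90 182.6 s 4.4 -4.0 11.0
40 13 z90 177.1 s 4.7 -3.0 10.0
50 4 z90 164.1 s 5.0 -1.0 9.0
bar slope [5.25058526e-02 6.25503961e+01]
[ 427.89297907 -197.50599231  228.45155643] 43.6
```

arm_command:
  plan:
    - [-1,0.0575,-0.0036,0,0]
    - [-1,0.0575,-0.0037,0,0]
    - [-1,0.0575,-0.0036,0,0]
    - [-1,0,0,0.015,0]
    - [-1,0,0,0.018,0]
    - [-1,0,0,0.01,0]
    - [-1,0,0,0.003,0]
    - [-1,0,0,0.003,0]
    - [-1,0,0,0.002,0]
    - [-1,0,0,0.001,0]

```text
clock: 44.85
eef_pos: [607.0, -211.2, 181.2]
eef_rot: [3.14, -0.006, -0.131]
wrist_force: [-8.7, 1.5, 28.3]
finger_gap: 0.6
finger_force: 13.9
```

Run:
```python
from h import *
s=manip.read_state(); print(s["eef_pos"],s["wrist_force"],s["moment"],s["finger_gap"])
```

```text
[ 606.96625453 -211.20985843  181.20258158] [-8.68353228  1.46692665 28.30602571] [0.4162663  1.64548961 0.06011383] 0.5888731977543956
```

arm_command:
  plan:
    - [-1,-0.001,0.002,0.001,0]
    - [-1,-0.001,0.002,0.001,0]
    - [-1,-0.001,0.002,0.0005,0]
    - [-1,-0.001,0.001,0,0]
    - [-1,0,0,0,0]

```text
clock: 45.48
eef_pos: [604.1, -218.4, 181.1]
eef_rot: [3.138, -0.013, -0.131]
wrist_force: [3.9, -1.1, 31.6]
finger_gap: 0.1
finger_force: 15.9
```

Run:
```python
from h import *
s=manip.read_state(); print(s["eef_pos"],s["wrist_force"],s["moment"],s["clock"])
```

```text
[ 604.11226333 -218.38558989  181.06667015] [ 3.87606323 -1.06692887 31.62014534] [-0.23336954 -0.62996617 -0.00787629] 45.475
```

arm_command:
  plan:
    - [-1,0.001,-0.001,0.001,0]
    - [-1,0.001,-0.002,0.0005,0]
    - [-1,0.001,-0.002,0,0]
    - [-1,-0.001,0.001,0,0]

```text
clock: 45.98
eef_pos: [606.3, -214.4, 180.9]
eef_rot: [3.138, -0.013, -0.131]
wrist_force: [-3.4, 1.2, 42.2]
finger_gap: 0.3
finger_force: 21.0
```

Run:
```python
from h import *
s=manip.read_state(); print(s["eef_pos"],s["wrist_force"],s["moment"],s["clock"])
```

```text
[ 606.31150249 -214.42600612  180.87138271] [-3.3573113   1.20447066 42.21211357] [ 0.17719364  0.62027307 -0.03128403] 45.975
```

arm_command:
  plan:
    - [-1,-0.0005,0,0.0012,0]
    - [-1,0,0,0,0]
    - [-1,0,0,-0.008,0]
    - [-1,0,0,-0.05,0]
    - [-1,-0.06,0,0,0]
    - [-1,-0.06,0,0,0]
    - [-1,-0.05,0,0,0]

```text
clock: 46.85
eef_pos: [432.7, -190.6, 229.9]
eef_rot: [3.141, -0.001, -0.131]
wrist_force: [0.8, -0.2, 1.6]
finger_gap: 0.4
finger_force: 0.0
```

```bash
python3 crown.py; python3 -c "
from h import *
print(manip.read_state()['eef_pos'],manip.read_state()['clock'])"
```

```text
crown pts 209 d -50.00473326616101 46.86179518842099
-50 11 z90 162.8 s 4.0 -0.0 9.0
-40 29 z90 175.1 s 3.5 -4.0 11.0
-30 25 z90 181.7 s 4.6 -2.0 10.0
-20 21 z90 182.3 s 5.0 -2.0 11.0
-10 20 z90 182.9 s 4.0 -3.0 11.0
0 22 z90 183.5 s 4.9 -3.0 11.0
10 23 z90 183.3 s 4.2 -3.0 11.0
20 22 z90 183.6 s 4.4 -3.0 11.0
30 17 z90 180.4 s 3.1 -4.0 11.0
40 17 z90 175.0 s 5.3 -3.0 11.0
50 2 z90 165.8 s 6.2 5.0 7.0
bar slope [2.63518122e-02 6.20928870e+01]
[ 428.80912918 -189.71821593  229.65021853] 46.9
```

```bash
python3 -c "
from cell import ticket
print(ticket.sign_off())"
```

```text
the job is handed in; nothing more can be done
None
```

I handed the job in with the smaller shackle over the tube and both legs in the crossbar at about home depth, but I could not confirm that the lock snapped shut: the last tug test (at about 40 s) still pulled it free, and I did not repeat it after the final presses of about 40 N and a little over.

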